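Tap the wedge home in the plate rack

ROBOT

A 7-joint arm with a two-finger parallel gripper is mounted at the origin on the work surface. World frame = base frame: x ahead of the robot, y to its left, z up, the work surface at z = 0. Lengths are in m, angles in rad, forces in N, time in s.
With the tool pointing down it reaches from about 0.425 to 0.925 m from the base axis. Payload 6.8 kg.
Tool frame: the origin (TCP) lies at the very end of the fingers, on their centre line; the grasp point (between the pads) lies 19 mm behind it; z points along the fingers, y is the line along which they close (so a half turn about z gives the same grasp; the last joint's range is limited). The gripper opens to 85 mm and grips with 20 to 120 N. Pads are 22 mm wide; open, the fingers measure 114 mm over their backs; the gripper's body (76 mm by 85 mm) begins 54 mm behind the grasp point. The pads swing forward as they close: fully open they stand 13 mm farther back than shut.
Start: joints at [-1.357, 0.477, 0.022, 1.555, -0.011, 1.109, -0.083], TCP at [0.213, 0.64, 0.231] pointing down, gripper open.
Joint ranges: [-2.96, 2.96], [-0.34, 2.1], [-1.41, 1.46], [0.24, 2.44], [-1.37, 4.51], [0.17, 1.92], [-2.96, 2.96]. Speed limits (rad/s): [2.39, 2.39, 3.14, 3.14, 3.14, 3.14, 3.14].

INTERFACE

Orientations are given as a unit quaternion [w, x, y, z].
In Python, from station import bot gives the robot as it stands. The module is installed in compiled form; this text tells all that it offers.
- The arm moves only by the shell command python3 -m jog 'ROWS' [OPENING] [FORCE]. ROWS is JSON, a list of rows, each a list of 4 numbers: the shift along the tool's x, y, z in cm, then the turn about the tool's z in rad. In form: [[x, y, z, spin], ...]. A call has 1 to 20 rows; each row is the pose to reach, as a shift and turn from the pose commanded when the call began, along the tool's axes at that moment; what a row does not reach only later rows make up. A row lasts 1/12 s, in which the tool goes at most 41.7 mm and 7.16 degrees, less where a joint would pass 70% of its speed; a pose out of reach is approached as far as the arm can. A call with a gripper value outside its range is refused whole. OPENING is the closure, from -1 (fully open) to 1 (shut), set as the call begins (- or left out, the last holds). The fingers move at their own pace and stop on an object; FORCE is the grip in N (left out, the last holds). Time passes only in rows, so rows that repeat a pose let the fingers close. It gives the time, the measured TCP pose, the force, the opening and the grip force at its end, in the units of the state.
- bot.get_obs(): the state, without advancing time (a new reading comes with each control period).
- bot.read_camera(name): name is "scene" or "top" or "wrist"; returns a dict with "pixels" (420x560x3 uint8, red, green, blue), "depth" (420x560 float32, m along the optical axis (not along the pixel's ray), 0 where there is no reading), "fovy" (degrees; the focal length in pixels is half the picture's height over the tangent of half this angle, whatever the lens; pixels are square), "cx", "cy" (the principal point, pixels), "pose" (4x4, takes a point from camera to world coordinates). Camera axes: x right, y down, z forward; pixel columns grow to the right and rows downward; lengths in m; the calibration is good to about 2 mm. A picture is of the moment at which its call begins.
- bot.hand_in(): hands the job in; it is judged then, once.
The state is a dict: "t": time; "q": joint angles; "joint_vel": joint speeds; "joint_torque": joint torques, N m; "eef_pos": TCP position; "tool_rot": TCP orientation; "contact_force": force on the tool from outside, world axes, zero at the start; "torque": the same for the moment, N m; "gripper_width": opening from 0.0 (shut) to 1.0 (fully open); "grasp_force": force on a finger pad.
Only numpy, scipy, OpenCV 4.12 (cv2) and the standard library are available. Lean on these libraries where they do the work, as an engineer would, in place of code of your own. Each camera call takes 0.05 s, during which the arm holds its last target. There are 200 camera calls.

TASK

The take-apart plate rack on the bar is loose: take the wooden wedge out of its block, set it thin end down in the slot of the rail end that sticks out through the rack's end panel, flat face against the panel, and let it stand there. Then take the pestle and tap the wedge down with it, not with the fingers, a centimetre or so at a time and lifting off between taps, until it goes no further and the joint is drawn fully tight, leave the wedge in and stand the pestle back upright in its black dish. Do not disturb the burger press or the canister.

Things in the scene. Friction and masses are not known exactly. Their poses are not given: they have to be found in the camera images.
- rack: Light bamboo plate rack, fixed. Origin: on the counter, middle of the outer face of its end panel (18 mm thick, 120 wide along y, 115 high). x points outward from that face, the way the rail's end (tenon) sticks out; y along the panel, z up. Behind the panel (-x) lies the rail with dowels 150 mm high, two plates 200 mm high at x = -130 and -165 mm, and a far panel at x = -230 mm.
- slot (a point): Slot mouth: on the panel's outer face at the height of the tenon's top (105 mm up); axes as rack. The tenon is 46 mm wide (y), 30 thick (z), reaches to x = 28 mm. The slot runs vertically right through it: 26 mm wide in y, in x from the panel's face (x = 0) to an end wall at 12 mm + joint rail. The panel rises 10 mm above the tenon; below the tenon is open space.
- rail (a joint): How far the rail is drawn out through the panel (along rack x), m: 0 to 0.001 at the start (loose, a 6 mm gap inside the panel), 0.006 = fully tight, a stop. About 5 N of friction; stays where left. A wedge driven down the slot draws it, and the slot widens: roughly 5 to 15 N down on the wedge, more once tight.
- wedge: Loose wooden wedge, 35 g, 100 mm long (z), 20 wide (y, parallel sides to grip), at first upright in its block, leaning 1 to 3 degrees. Origin: middle of the flat face's edge at the thin end; z along the flat face to the thick end, x from flat to sloping face. Thickness (x) 7 mm at z = 0, evenly to 22 at z = 100. Goes 30 to 40 mm into the slot by hand, about 75 when home.
- wedge_head (a point): Middle of the wedge's flat thick end (the top, 22 x 20 mm), to be tapped.
- holder: Bamboo block 70 x 70 x 40 mm high, fixed, origin at the middle of its underside. A blind slot in its top (13 mm in x by 25 in y, 32 deep) holds the wedge at first, with the wedge's x along the block's x.
- pestle: Dark wooden pestle (0.3 kg), loose, 130 mm high, standing upright. Origin at the middle of its flat foot, z up its axis. Foot 42 to 44 mm in diameter up to 30 mm, then a round handle 28 mm in diameter from 45 to 126 mm.
- dish: Small black ceramic dish, fixed, 108 mm across, 14 mm high at the rim. Origin at the middle of its underside. The inner floor, about 88 mm across, is 6 mm above the counter; the pestle stands in its middle at first.
- press: Stainless burger press, 110 mm disc with a push handle, 90 mm high. Bystander. Origin under its middle.
- canister: White flip-top plastic canister, 94 x 94 x 178 mm high. Bystander. Origin under its middle.
Not all that is in view belongs to the job. There is more than one size of the pestle; the job needs the largest.

How it is judged:
By the outcome, as a careful person would: the job done as asked, in the order asked, and still so for the second after the job is handed in, with the robot touching nothing.
It also fails if it takes over 70 s, if anything falls off the work surface, if the arm or the gripper's body presses on something with over 40 N, if the wrist force passes 120 N, or if a joint passes its speed limit or range.

## Working session

There is one attempt and no reset: what is moved stays moved. The work goes in short steps, Python scripts to look and compute and a shell command to move; the robot and the scene stay as the last step left them, time stands still between calls to the robot, and variables do not carry over. Pictures are saved under pics/ and viewed, at most 10 in all, crops included, and the job is handed in when it is done.

```bash
mkdir -p pics
cat > h.py <<'E'
import numpy as np, cv2
from station import bot
def cloud(c):
    h,w=c["depth"].shape; f=h/2/np.tan(np.radians(c["fovy"])/2)
    v,u=np.mgrid[:h,:w]; d=c["depth"]
    P=np.stack([(u-c["cx"])/f*d,(v-c["cy"])/f*d,d],-1)@c["pose"][:3,:3].T+c["pose"][:3,3]
    P[d<=0]=np.nan
    return P
def snap(n,name):
    c=bot.read_camera(n); cv2.imwrite(f"pics/{name}.png",c["pixels"][:,:,::-1]); np.savez(f"{name}.npz",P=cloud(c),im=c["pixels"],pose=c["pose"],f=c["fovy"],c=[c["cx"],c["cy"]])
    return c
E
python3 - <<'E'
from h import *
for n in("scene","top"):
    c=snap(n,n+"0"); print(n,c["fovy"],c["pose"].round(3).tolist())
print(bot.get_obs())
a=[cv2.imread(f"pics/{n}0.png") for n in("scene","top")]
E
```

```text
scene 49.12743581184459 [[-0.21, 0.803, -0.557, 1.062], [0.978, 0.168, -0.127, -0.053], [-0.009, -0.571, -0.821, 0.841], [0.0, 0.0, 0.0, 1.0]]
top 54.391361192982174 [[-0.01, -0.997, 0.081, 0.474], [-1.0, 0.009, -0.007, -0.15], [0.007, -0.081, -0.997, 1.032], [0.0, 0.0, 0.0, 1.0]]
{'t': 0.1, 'q': array([-1.35710001,  0.47774357,  0.02235236,  1.55636282, -0.01155217,
        1.10933887, -0.08310817]), 'joint_vel': array([ 3.31009465e-04, -1.54957515e-03, -1.26277629e-03, -2.88450136e-03,
       -4.57856691e-05, -9.70928529e-04,  2.48246151e-03]), 'joint_torque': array([ 4.41475233e-03, -5.97762859e+01,  1.61389478e+00, -2.81952381e+01,
        1.28683928e-02,  5.09076417e-03, -1.51912855e-05]), 'eef_pos': array([0.21331082, 0.63982295, 0.23040129]), 'tool_rot': array([-9.61772444e-05,  1.60214709e-01,  9.87081812e-01, -8.57234252e-04]), 'contact_force': array([-0.31746065, -0.13449852,  0.36295479]), 'torque': array([-0.06187224, -0.00862147,  0.02692773]), 'grasp_force': 0.0, 'gripper_width': 1.0004435376951621}
```

View pics/scene0.png

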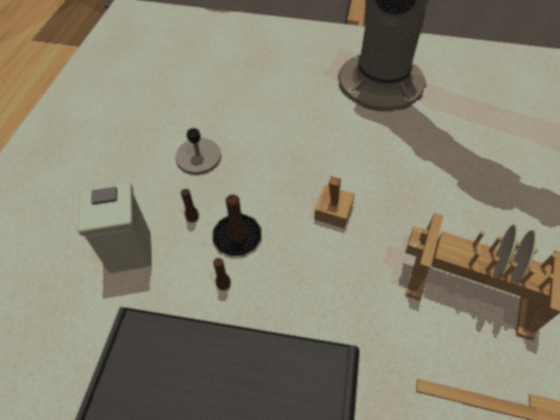

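View pics/top0.png

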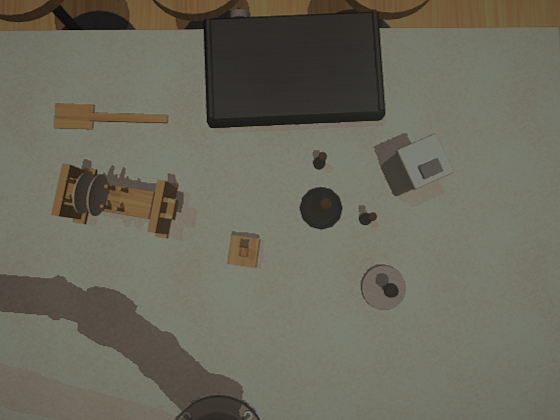

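The scene view shows the tenon at (415,240), wedge in block at (335,190), and pestle in dish at (237,220). In the top view they are at (178,203), (244,249) and (322,207).

Run:
```python
from h import *
D=np.load("top0.npz");P=D["P"];im=D["im"]
S=np.load("scene0.npz")["P"]
def rect(m,n):
    p=P[m][:,:2]; r=cv2.minAreaRect((p*1000).astype(np.float32)); print(n,m.sum(),p.mean(0).round(4),np.round(r[0],1),np.round(r[1],1),round(r[2],1))
def box(u0,u1,v0,v1,z0,z1):
    m=np.zeros(P.shape[:2],bool); m[v0:v1,u0:u1]=1
    return m&(P[...,2]>z0)&(P[...,2]<z1)
print("table z",np.nanmedian(P[260:300,260:340,2]))
rect(box(215,275,220,280,.034,.048),"holder top")
rect(box(215,275,220,280,.07,.2),"wedge top"); print(P[box(215,275,220,280,.07,.2)][:,2].max())
rect(box(145,190,165,250,.108,.122),"panel top")
rect(box(145,190,165,250,.095,.108),"tenon")
rect(box(295,345,180,235,.009,.02),"dish rim")
rect(box(295,345,180,235,.1,.2),"pestle top");
for r in range(185,222,2): print(r,[ (round(x*1000) if x==x else -1) for x in P[r,140:192:2,2]])
# scene clouds
def sb(c,r,z0,z1,n):
    m=(np.hypot(S[...,0]-c[0],S[...,1]-c[1])<r)&(S[...,2]>z0)&(S[...,2]<z1); p=S[m]; print(n,m.sum(),p.mean(0).round(4),p.min(0).round(4),p.max(0).round(4))
c=np.nanmean(P[box(295,345,180,235,.1,.2)],0); sb(c,.04,.127,.15,"pestle top S")
c=np.nanmean(P[box(215,275,220,280,.07,.2)],0); sb(c,.04,.1,.15,"wedge top S"); sb(c,.06,.034,.044,"holder S")
```

```text
table z 0.0002141123089502983
holder top 750 [ 0.4666 -0.0654] [466.5 -65.4] [70.1 70. ] 81.6
wedge top 90 [ 0.4653 -0.0727] [465.4 -72.6] [21.4 20. ] 81.5
0.11122351972146838
panel top 487 [0.5706 0.1227] [570.9 118.3] [119.5  62.7] 3.4
tenon 483 [0.5703 0.1197] [569.3 119.3] [97.  80.1] 28.5
dish rim 491 [ 0.5717 -0.2581] [ 571.8 -259.1] [103.  102.5] 44.8
pestle top 145 [ 0.5703 -0.2553] [ 570.9 -256.6] [26.9 25.7] 87.0
185 [0, -2, 0, -1, 2, -2, 0, -3, 0, 116, 113, 114, 117, 103, 90, 73, 54, 14, 16, 3, 3, 2, 3, -2, 1, 1]
187 [-1, 4, 2, -2, -1, 0, 0, -2, 114, 115, 114, 119, 116, 95, 86, 66, 50, 32, 16, 1, -3, -1, 1, 2, 1, 2]
189 [106, 1, -1, 2, -2, 0, -4, -2, 117, 116, 117, 116, 113, 98, 80, 65, 49, 28, 13, 0, 3, -1, 1, -1, 1, 2]
191 [105, 106, 104, 105, 105, 102, 1, -2, 116, 117, 115, 113, 109, 95, 81, 61, 45, 24, 10, 0, -1, -4, 3, 2, -2, 0]
193 [104, 105, 106, 105, 106, 104, 105, 101, 114, 116, 114, 118, 107, 94, 73, 62, 42, 26, 8, 2, 3, 0, 0, -1, 2, 1]
195 [104, 104, 104, 107, 105, 103, 104, 99, 114, 115, 114, 114, 103, 88, 70, 54, 39, 24, 2, 1, 0, -2, 0, 2, -4, 2]
197 [105, 103
[... 1099 characters left out ...]
 105, 99, 114, 119, 112, 115, 105, 103, 105, 106, 104, 105, 104, 91, 1, -1, 1, 0, 0, 3, -1, 1]
217 [-1, 101, 105, 105, 106, 116, 115, 112, 115, 115, 103, 91, 106, 105, 103, 105, 105, 91, 0, -1, 1, 1, 1, 1, 1, 1]
219 [0, 0, 0, 3, -1, 116, 115, 114, 114, 111, 97, 80, 67, 53, 33, 16, 0, 84, 0, 2, 2, 0, -2, -2, 0, -1]
221 [-2, 0, -3, -1, 1, 115, 114, 113, 116, 108, 92, 80, 65, 46, 28, 11, 1, -1, -2, -1, 0, 1, 0, 1, 0, 0]
pestle top S 152 [ 0.5737 -0.2561  0.1348] [ 0.5582 -0.2708  0.1275] [ 0.5845 -0.2436  0.1392]
wedge top S 111 [ 0.4664 -0.073   0.1074] [ 0.4542 -0.0851  0.1001] [ 0.4778 -0.0616  0.1119]
holder S 757 [ 0.4714 -0.0652  0.0404] [ 0.426  -0.1047  0.034 ] [ 0.5065 -0.0275  0.044 ]
```

```bash
cat >> h.py <<'E'
from scipy.spatial.transform import Rotation as R
def rows(targets):
    """targets: (x,y,z,yaw of tool y axis in world [deg], mod 180)"""
    o=bot.get_obs(); M=R.from_quat(np.roll(o["tool_rot"],-1)).as_matrix()
    y=np.degrees(np.arctan2(M[1,1],M[0,1])); print("pos",o["eef_pos"].round(4),"yaw",y.round(2),"down",M[:,2].round(4),"t",round(o["t"],2),"q7",o["q"][6].round(2))
    for t in targets:
        s=M.T@(np.array(t[:3])-o["eef_pos"])*100
        d=(t[3]-y+90)%180-90
        print(t,"->",s.round(2),"spin",round(np.radians(-d),3))
E
python3 - <<'E'
from h import *
D=np.load("top0.npz");P=D["P"];im=D["im"].astype(int)
S=np.load("scene0.npz")["P"]
def near(Q,z0,z1,c=(.57,.085),r=.1): 
    m=(np.hypot(Q[...,0]-c[0],Q[...,1]-c[1])<r)&(Q[...,2]>z0)&(Q[...,2]<z1); return Q[m]
for n,Q in(("top",P),("scene",S)):
    q=near(Q,.02,.07,r=.08); q=q[(q[:,1]<.11)]
    if n=="scene": print(len(q))
    # robust line fit of outer face in xy
    l=cv2.fitLine((q[:,:2]*1000).astype(np.float32),cv2.DIST_HUBER,0,.01,.01).ravel(); print(n,"face",len(q),l.round(3),np.degrees(np.arctan2(l[1],l[0])))
    t=near(Q,.110,.122,r=.13); 
    t=t[t[:,1]<.135]
    r=cv2.minAreaRect((t[:,:2]*1000).astype(np.float32)); print(" panel top",len(t),np.round(r[0],1),np.round(r[1],1),r[2])
    t=near(Q,.099,.1095,c=(.57,.07),r=.06); t=t[t[:,1]<.083]
    r=cv2.minAreaRect((t[:,:2]*1000).astype(np.float32)); print(" tenon",len(t),np.round(r[0],1),np.round(r[1],1),r[2],t.min(0),t.max(0))
rows([(.47,.3,.32,0),(.465,-.073,.28,-8.4)])
def up(f,u0,u1,v0,v1,k):
    return cv2.resize(cv2.imread(f)[v0:v1,u0:u1],None,fx=k,fy=k,interpolation=cv2.INTER_CUBIC)
a=up("pics/top0.png",140,280,160,280,4); cv2.imwrite("pics/crop1.png",a)
E
```

```text
top face 76 [ 9.88000e-01 -1.52000e-01  6.12269e+02  1.06804e+02] -8.766503
 panel top 421 [570.8 123.4] [ 19.4 119.5] 79.72234344482422
 tenon 1 [586.2  82.9] [0. 0.] 0.0 [0.58617338 0.08289366 0.10056453] [0.58617338 0.08289366 0.10056453]
92
scene face 92 [ 9.96000e-01 -8.80000e-02  6.16543e+02  1.06338e+02] -5.0609574
 panel top 543 [570.4 122.3] [ 18.2 121.1] 79.5942611694336
 tenon 3 [584.5  82.3] [2.6 0.5] 16.495359420776367 [0.58318165 0.08217771 0.10168147] [0.58571977 0.08292931 0.10450221]
pos [0.2133 0.6398 0.2304] yaw 71.56 down [-5.0e-04 -1.7e-03 -1.0e+00] t 0.1 q7 -0.08
(0.47, 0.3, 0.32, 0) -> [-35.1  -24.13  -8.92] spin 1.249
(0.465, -0.073, 0.28, -8.4) -> [-46.42 -59.67  -4.85] spin 1.396
```

View pics/crop1.png

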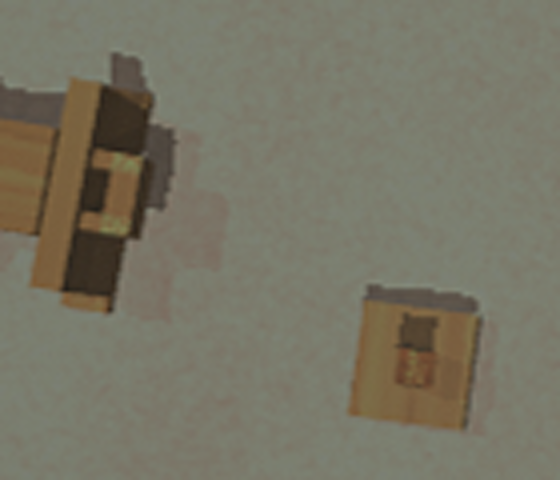

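The crop shows the panel's top edge running from (85,80) to (45,290) and the dark slot at (95,185). The wedge top is at (415,368) in its block.

```bash
python3 -m jog '[[-3,-2,-3,0.1],[-6,-4,-6,0.2],[-9,-6.5,-9,0.3],[-12,-8.5,-9,0.42],[-15,-10.5,-9,0.54],[-18,-12.5,-9,0.66],[-21,-15,-9,0.78],[-24,-17,-9,0.9],[-27,-19,-9,1.02],[-30,-21,-9,1.14],[-33,-23,-9,1.25],[-35,-25,-9,1.3],[-36,-28.5,-9,1.39],[-37,-32,-9,1.39],[-38,-36,-8,1.39],[-39.5,-40,-7,1.39],[-41,-44,-6,1.39],[-43,-48,-5,1.39],[-44.5,-52,-5,1.39],[-46,-56,-5,1.39]]' -1 && python3 -m jog '[[-0.4,-3.6,0,0],[-0.4,-3.6,0,0],[-0.4,-3.6,0,0],[-0.4,-3.6,0,0]]'
python3 - <<'E'
from h import *
snap("wrist","w1"); D=np.load("w1.npz");P=D["P"]
rows([(.465,-.073,.2,-8.4)])
E
```

```text
t: 1.77
eef_pos: [0.4713, -0.0271, 0.2806]
tool_rot: [-0.0, 0.755, 0.656, -0.0]
contact_force: [1.3, -0.1, 0.0]
gripper_width: 0.999
grasp_force: 0.0
t: 2.1
eef_pos: [0.4363, -0.0236, 0.2815]
tool_rot: [-0.0, 0.755, 0.656, 0.001]
contact_force: [1.5, -0.4, -0.4]
gripper_width: 0.998
grasp_force: 0.0
pos [ 0.4367 -0.0234  0.2816] yaw -8.0 down [ 8.e-04  2.e-04 -1.e+00] t 2.15 q7 -0.22
(0.465, -0.073, 0.2, -8.4) -> [-4.52  3.49  8.16] spin 0.007
```

View pics/w1.png

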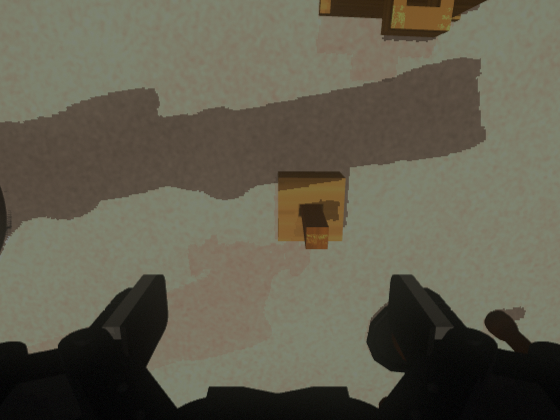

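Wrist view: the wedge top is at (317,238), its dark flat face points image-up (towards +y), and the rack tenon is at (420,15).

Run:
```python
from h import *
D=np.load("w1.npz");P=D["P"]; print("campose",D["pose"].round(3).tolist())
x=np.array([-.146,-.989]);y=np.array([.989,-.146]);c=np.array([.4666,-.0654])
m=np.zeros(P.shape[:2],bool); m[160:260,260:360]=1
def rel(p): return np.stack([(p[:,:2]-c)@x,(p[:,:2]-c)@y,p[:,2]],1)*1000
q=P[m&(P[...,2]>.034)&(P[...,2]<.044)]; r=cv2.minAreaRect((q[:,:2]*1000).astype(np.float32)); print("holder",np.round(r[0],1),np.round(r[1],1),r[2])
for z in range(50,120,8):
    q=P[m&(P[...,2]>z/1000)&(P[...,2]<z/1000+.008)]
    if len(q): 
        q=rel(q); print(z,len(q),np.percentile(q,5,0).round(1),np.median(q,0).round(1),np.percentile(q,95,0).round(1))
for n in("top0","scene0"):
    Q=np.load(n+".npz")["P"]; q=Q[(np.hypot(Q[...,0]-.465,Q[...,1]+.073)<.03)&(Q[...,2]>.1)]
    q=rel(q); print(n,np.percentile(q,3,0).round(1),np.median(q,0).round(1),np.percentile(q,97,0).round(1))
m[:]=0;m[:50,300:500]=1
q=P[m&(P[...,2]>.098)&(P[...,2]<.109)];r=cv2.minAreaRect((q[:,:2]*1000).astype(np.float32)); print("tenon",len(q),np.round(r[0],1),np.round(r[1],1),r[2])
print(P[5,380:460:4].round(3).tolist())
```

```text
campose [[0.99, -0.135, -0.039, 0.447], [-0.14, -0.951, -0.275, 0.046], [0.0, 0.278, -0.961, 0.424], [0.0, 0.0, 0.0, 1.0]]
holder [467.4 -65.7] [70.6 70.1] 81.84388732910156
50 59 [-4.9 -9.5 50.8] [-4.6 -2.5 53.9] [ 6.3  9.1 57.4]
58 52 [-4.8 -8.5 58.3] [-4.5  0.8 61.9] [-4.1  9.2 65.6]
66 63 [-4.7 -9.4 66.9] [-4.  -2.8 70. ] [ 9.3  9.6 73.2]
74 61 [-4.4 -9.2 74.4] [-4.  -0.4 78.3] [ 4.3  8.8 81.6]
82 75 [-4.3 -9.4 82.6] [-3.7 -2.5 86.2] [12.   9.2 89.6]
90 72 [-4.  -9.4 90.3] [-3.5 -2.  95.1] [ 7.7  9.  97.7]
98 86 [-3.8 -9.4 98.5] [ -3.4  -0.5 102.2] [ 16.1   9.5 105.8]
106 494 [ -2.9  -8.5 106.4] [  6.8   0.4 107.5] [ 16.6   9.4 108.6]
top0 [ -2.7  -9.5 104.9] [  7.2  -0.6 108.1] [ 17.5   8.9 110.5]
scene0 [ -2.7 -10.2 101.1] [  7.4   1.6 107.7] [ 18.4   9.1 110.9]
tenon 1719 [566.2  96.6] [22.3 46.6] 80.41220092773438
[[0.55, 0.117, 0.051], [0.546, 0.112, 0.078], [0.545, 0.109, 0.09], [0.545, 0.106, 0.101], [0.547, 0.106, 0.104], [0.55, 0.105, 0.105], [0.554, 0.105, 0.103], [0.574, 0.113, 0.054], [0.577, 0.113, 0.053], [0.581, 0.112, 0.054], [0.584, 0.112, 0.055], [0.588, 0.111, 0.054], [0.581, 0.106, 0.079], [0.581, 0.104, 0.088], [0.581, 0.103, 0.095], [0.58, 0.101, 0.105], [0.583, 0.1, 0.106], [0.587, 0.1, 0.104], [0.59, 0.099, 0.105], [0.612, 0.106, 0.061]]
```

```bash
python3 -m jog '[[-2,1.8,3,0.005],[-4.33,3.59,6,0.005],[-4.33,3.59,9,0.005],[-4.33,3.59,11,0.005],[-4.33,3.59,12,0.005],[-4.33,3.59,12,0.005],[-4.33,3.59,12,0.005]]'
python3 - <<'E'
from h import *
rows([(.4662,-.0713,.069,-8.2)])
E
```

```text
t: 2.73
eef_pos: [0.4662, -0.0717, 0.1617]
tool_rot: [0.0, 0.756, 0.654, -0.0]
contact_force: [1.0, -0.6, -0.6]
gripper_width: 0.997
grasp_force: 0.0
pos [ 0.4662 -0.0717  0.1617] yaw -8.3 down [-2.e-04 -6.e-04 -1.e+00] t 2.73 q7 0.13
(0.4662, -0.0713, 0.069, -8.2) -> [ 0.04 -0.    9.27] spin -0.002
```

```bash
python3 -m jog '[[0,0,3,0],[0,0,6,0],[0,0,8,0],[0,0,9.27,0],[0,0,9.27,0],[0,0,9.27,0]]' && python3 -m jog '[[0,0,0,0],[0,0,0,0],[0,0,0,0],[0,0,0,0],[0,0,0,0],[0,0,0,0],[0,0,0,0],[0,0,0,0],[0,0,0,0],[0,0,0,0]]' 1 40
```

```text
t: 3.23
eef_pos: [0.4667, -0.0717, 0.0697]
tool_rot: [0.0, 0.757, 0.654, 0.001]
contact_force: [0.2, 0.2, 0.4]
gripper_width: 1.0
grasp_force: 0.0
t: 4.07
eef_pos: [0.4659, -0.072, 0.0691]
tool_rot: [0.0, 0.757, 0.654, 0.0]
contact_force: [-0.5, 0.8, 7.5]
gripper_width: 0.231
grasp_force: 42.0
```

```bash
python3 -m jog '[[0,0,-2,0],[0,0,-5,0],[0,0,-9,0],[0,0,-13,0],[0,0,-17,0],[3,1,-19,0],[6.5,2.5,-19,0.01],[10,4,-19,0.03],[13.5,5.5,-19,0.03],[16.5,6.8,-19,0.03],[18.4,7.5,-19,0.03],[18.4,7.5,-19,0.03],[18.4,7.5,-19,0.03],[18.4,7.5,-19,0.03]]'
python3 - <<'E'
from h import *
snap("wrist","w2"); snap("scene","s2"); rows([(.5665,.0995,.26,-10)]); print(np.load("w2.npz")["pose"].round(3).tolist())
E
```

```text
t: 5.23
eef_pos: [0.566, 0.0979, 0.2583]
tool_rot: [0.0, 0.767, 0.642, -0.001]
contact_force: [0.1, -0.9, -0.4]
gripper_width: 0.225
grasp_force: 41.2
pos [0.566  0.0975 0.2587] yaw -10.22 down [-4.e-04 -2.e-04 -1.e+00] t 5.33 q7 -0.23
(0.5665, 0.0995, 0.26, -10) -> [ 0.21  0.01 -0.13] spin -0.004
[[0.984, -0.169, -0.05, 0.579], [-0.176, -0.945, -0.275, 0.167], [-0.001, 0.28, -0.96, 0.401], [0.0, 0.0, 0.0, 1.0]]
```

View pics/w2.png

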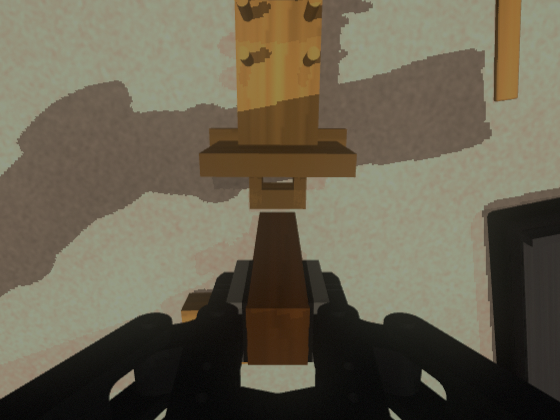

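The wedge is held square, with its tip at (277,213). The slot is at (278,183) and the panel top spans (200–355,165).

```bash
cat >> h.py <<'E'
def local(P,ang=-100.,F=(.569,.1136)):
    a=np.radians(ang); n=np.array([np.cos(a),np.sin(a)]); t=np.array([-n[1],n[0]])
    d=P[...,:2]-np.array(F); return np.stack([d@n,d@t,P[...,2]],-1)*1000
def pc(q,n): print(n,len(q),np.percentile(q,3,0).round(1),np.median(q,0).round(1),np.percentile(q,97,0).round(1)) if len(q) else print(n,0)
E
python3 - <<'E'
from h import *
D=np.load("w2.npz");P=D["P"]
m=np.zeros(P.shape[:2],bool); m[130:212,180:380]=1
q=P[m&(P[...,2]>.11)&(P[...,2]<.12)]; r=cv2.minAreaRect((q[:,:2]*1000).astype(np.float32)); print("panel",np.round(r[0],1),np.round(r[1],1),r[2])
L=local(P); pc(L[m&(P[...,2]>.11)&(P[...,2]<.12)],"panel")
q=P[m&(P[...,2]>.1)&(P[...,2]<.109)&(L[...,0]>2)]; r=cv2.minAreaRect((q[:,:2]*1000).astype(np.float32)); print("tenon",np.round(r[0],1),np.round(r[1],1),r[2])
pc(local(q),"tenon")
for v in range(168,212,2): print(v,L[v,278].round(1), L[v,255].round(1))
for u in range(258,300,3): print(u,L[186,u].round(1))
m[:]=0; m[208:305,240:315]=1
for z in range(190,300,10): pc(L[m&(P[...,2]>z/1e3)&(P[...,2]<z/1e3+.01)],f"wedge{z}")
pc(local(bot.get_obs()["eef_pos"][None]),"tcp")
E
```

```text
panel [571.3 123. ] [ 18.5 120.3] 79.69297790527344
panel 3785 [-18.6 -55.9 113.3] [-10.1   0.3 114.7] [ -1.   57.1 116. ]
tenon [566.9  98.5] [25.7 46.1] 79.51480102539062
tenon 1423 [  3.5 -21.5 103.1] [ 17.3   0.2 104.7] [ 27.4  22.2 106. ]
168 [ -7.    1.  113.7] [ -6.9 -16.7 113. ]
170 [ -5.5   1.  114.2] [ -5.6 -16.6 114.7]
172 [ -4.2   1.  115.9] [ -4.1 -16.7 114.8]
174 [ -2.5   1.  114.7] [ -2.4 -16.8 113.9]
176 [ -1.    1.  115.2] [ -0.9 -16.7 114.6]
178 [23.1  1.  -1.3] [  2.6 -17.4 104.5]
180 [25.2  1.  -0.9] [  4.2 -17.4 104.7]
182 [11.7  1.  76.3] [  6.  -17.5 103.8]
184 [11.7  1.  84.4] [  7.5 -17.5 104.3]
186 [11.7  1.  93. ] [  9.2 -17.6 104. ]
188 [11.9  1.  99.7] [ 10.5 -17.5 105.5]
190 [ 12.6   1.  104. ] [ 12.3 -17.6 105.1]
192 [ 13.9   1.  105.3] [ 14.2 -17.7 104. ]
194 [ 15.6   1.  105.2] [ 15.6 -17.6 105.3]
196 [ 17.5   1.  104.3] [ 17.5 -17.7 104. ]
198 [ 19.6   1.  102.8] [ 18.9 -17.7 105.1]
200 [ 20.6   1.  105.5] [ 20.7 -17.7 104.9]
202 [ 22.3   1.  105.3] [ 22.2 -17.7 105.6]
204 [ 24.2   1.  104.3] [ 24.  -17.8 105.1]
206 [ 25.5   1.  105.8] [ 25.8 -17.8 1
[... 625 characters left out ...]
9.7]
wedge220 279 [  4.1  -8.8 220.4] [  4.5   0.5 225.1] [  4.9   9.9 229.6]
wedge230 329 [  4.3  -8.8 230.3] [  4.8   0.5 235.1] [  5.2   9.8 239.5]
wedge240 391 [  4.6  -8.9 240.2] [  5.    0.5 245.2] [  5.5  10.  249.7]
wedge250 463 [  4.8  -8.8 250.3] [  5.3   0.5 255.1] [  5.8   9.9 259.7]
wedge260 767 [  4.9 -12.9 260.3] [  5.4   0.5 265.5] [  6.   14.1 269.8]
wedge270 928 [  4.9 -12.3 270.3] [  5.7   0.6 275.2] [  6.3  13.4 279.8]
wedge280 1071 [  4.8 -11.4 280.4] [  5.9   0.6 285.2] [  6.6  12.5 289.7]
wedge290 671 [  4.9 -10.8 290.2] [  6.1   0.3 292.7] [  6.8  12.  295.6]
tcp 1 [ 1.640e+01 -1.000e-01  2.587e+02] [ 1.640e+01 -1.000e-01  2.587e+02] [ 1.640e+01 -1.000e-01  2.587e+02]
```

```bash
python3 -m jog '[[0.28,0,2,0],[0.28,0,5,0],[0.28,0,7.5,0],[0.28,0,8.5,0],[0.28,0,9.2,0],[0.28,0,9.8,0],[0.28,0,10.4,0],[0.28,0,11,0],[0.28,0,11.3,0],[0.28,0,11.3,0]]' && python3 -m jog '[[0,0,0.2,0],[0.03,0,0.4,0],[0.06,0,0.6,0],[0.1,0,0.8,0],[0.1,0,0.8,0]]'
python3 - <<'E'
from h import *
snap("wrist","w3");P=np.load("w3.npz")["P"];L=local(P)
m=np.zeros(P.shape[:2],bool); m[150:305,262:295]=1
for z in range(100,200,10): pc(L[m&(P[...,2]>z/1e3)&(P[...,2]<z/1e3+.01)],f"wedge{z}")
rows([])
E
```

```text
t: 6.17
eef_pos: [0.5669, 0.1019, 0.1454]
tool_rot: [-0.0, 0.766, 0.642, -0.0]
contact_force: [-0.6, -0.5, -0.1]
gripper_width: 0.228
grasp_force: 41.2
t: 6.58
eef_pos: [0.5671, 0.1023, 0.1374]
tool_rot: [0.0, 0.767, 0.642, -0.0]
contact_force: [-0.7, -1.2, -1.6]
gripper_width: 0.227
grasp_force: 41.2
wedge100 1170 [-38.2  -6.  102.7] [-30.6   1.4 104.8] [-18.5   8.8 108. ]
wedge110 1511 [-18.5  -5.7 112.3] [ -8.8   1.3 114.8] [  0.5   8.5 118.4]
wedge120 287 [  0.2  -5.5 120.4] [  0.6   1.7 125.2] [  1.1   8.1 129.8]
wedge130 320 [  0.3  -5.2 130.3] [  0.8   1.3 135.1] [  1.3   7.7 139.8]
wedge140 354 [  0.5  -4.7 140.4] [  1.    1.3 145.1] [  1.5   7.3 149.5]
wedge150 431 [  0.6  -4.4 150.3] [  1.3   1.3 154.9] [  1.9   6.9 159.7]
wedge160 481 [  0.9  -4.  160.4] [  1.5   1.2 165.3] [  2.1   6.5 169.8]
wedge170 226 [  1.1  -3.6 170.2] [  1.7   1.2 172.2] [  2.1   6.3 174.2]
wedge180 0
wedge190 0
pos [0.5671 0.1024 0.1374] yaw -10.1 down [-3.e-04 -7.e-04 -1.e+00] t 6.63 q7 -0.14
```

```bash
python3 -m jog '[[0.05,0,0.1,0],[0.1,0,0.2,0],[0.15,0,0.3,0],[0.2,0,0.4,0],[0.2,0,0.4,0]]'
```

```text
t: 7.05
eef_pos: [0.5676, 0.1027, 0.1338]
tool_rot: [0.001, 0.767, 0.642, -0.001]
contact_force: [-1.3, -7.1, 1.9]
gripper_width: 0.226
grasp_force: 41.7
```

```bash
python3 -m jog '[[0,0,0,0],[0,0,0,0],[0,0,0,0],[0,0,0,0],[0,0,0,0],[0,0,0,0],[0,0,0,0]]' -1 && python3 -m jog '[[0,0,-2,0],[0,0,-5,0],[0,0,-9,0],[0,0,-13,0],[0,0,-15,0],[0,0,-15,0],[0,0,-15,0]]'
python3 - <<'E'
from h import *
snap("wrist","w4");P=np.load("w4.npz")["P"];L=local(P)
m=(L[...,0]>-.9)&(L[...,0]<35)&(abs(L[...,1])<16)
for z in range(110,190,10): pc(L[m&(P[...,2]>z/1e3)&(P[...,2]<z/1e3+.01)],f"wedge{z}")
o=bot.get_obs()
rows([(.571,-.2565,.25,0),(.571,-.2565,.25,-90)]);print(o["q"].round(2))
E
```

```text
t: 7.63
eef_pos: [0.5676, 0.105, 0.1337]
tool_rot: [-0.0, 0.766, 0.642, 0.0]
contact_force: [-0.2, -0.3, 0.7]
gripper_width: 1.0
grasp_force: 0.0
t: 8.22
eef_pos: [0.5681, 0.105, 0.2849]
tool_rot: [0.0, 0.766, 0.642, 0.001]
contact_force: [-0.6, -0.9, -1.2]
gripper_width: 0.999
grasp_force: 0.0
wedge110 29 [ -0.8  -7.  114.5] [ -0.7   4.1 116.4] [ -0.3  11.6 119.4]
wedge120 61 [ -0.9  -6.9 120. ] [ -0.7   1.6 124.7] [ -0.5  10.7 129.6]
wedge130 58 [ -0.8  -7.4 131.8] [ -0.7   1.9 136.1] [ -0.3  11.  139.6]
wedge140 69 [ -0.8  -7.6 140.1] [ -0.6   2.3 144.1] [ -0.3  11.4 149.6]
wedge150 74 [ -0.9  -7.9 150.5] [ -0.6   1.5 154.5] [ -0.3  11.  158.8]
wedge160 836 [ -0.7  -7.7 163.7] [  8.8   1.5 167.8] [ 19.9  10.8 169.1]
wedge170 1 [  1.7   1.5 170.1] [  1.7   1.5 170.1] [  1.7   1.5 170.1]
wedge180 0
pos [0.5673 0.105  0.2834] yaw -10.07 down [-2.e-04  5.e-04 -1.e+00] t 8.27 q7 -0.26
(0.571, -0.2565, 0.25, 0) -> [-35.53   6.69   3.33] spin -0.176
(0.571, -0.2565, 0.25, -90) -> [-35.53   6.69   3.33] spin 1.395
[-0.83  0.31  0.68  1.77 -0.21  1.14 -0.26]
```

View pics/w4.png

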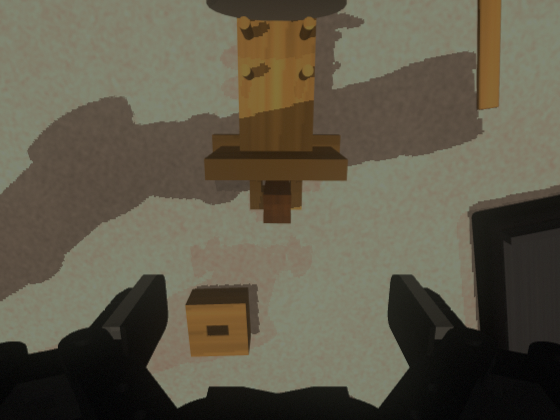

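Wedge stands flush against the panel, with its top at (277,205) in the picture, about z 168 mm. Next the pestle.

```bash
python3 -m jog '[[-3.5,0.6,0,0],[-7.5,1.3,0,0],[-11.5,2,0,0],[-15.5,2.8,0,0],[-19.5,3.6,0,0],[-23.5,4.4,0,0],[-27.5,5.2,0,0],[-31.5,6,0,0],[-34.5,6.6,1,0],[-35.5,6.7,2,0],[-35.5,6.7,3,0],[-35.5,6.7,3,0],[-35.5,6.7,3,0]]'
python3 - <<'E'
from h import *
snap("wrist","w5");P=np.load("w5.npz")["P"]
d=np.hypot(P[...,0]-.571,P[...,1]+.257)
for a,b,r in((.128,.142,.03),(.06,.12,.03),(.012,.018,.07)):
    q=P[(d<r)&(P[...,2]>a)&(P[...,2]<b)]; pc(q*1000,(a,b))
    if len(q): print(cv2.minEnclosingCircle((q[:,:2]*1000).astype(np.float32)))
rows([(.571,-.2565,.087,-10)])
E
```

```text
t: 9.35
eef_pos: [0.5713, -0.2536, 0.2519]
tool_rot: [-0.002, 0.766, 0.643, -0.0]
contact_force: [-0.2, 1.2, -0.3]
gripper_width: 1.0
grasp_force: 0.0
(0.128, 0.142) 1115 [ 560.8 -268.1  130.8] [ 572.7 -255.8  135.3] [ 584.5 -244.7  136.8]
((572.47314453125, -257.1567077636719), 13.846260070800781)
(0.06, 0.12) 428 [ 561.7 -253.2   62. ] [ 574.7 -245.3   94. ] [ 585.5 -243.6  118.6]
((572.5852661132812, -254.20794677734375), 13.566007614135742)
(0.012, 0.018) 1825 [ 524.5 -304.8   12.1] [ 578.9 -248.    13.3] [ 621.7 -209.9   15. ]
((572.9368286132812, -258.83349609375), 52.99300003051758)
pos [ 0.5718 -0.2537  0.2528] yaw -9.9 down [-0.0014  0.0016 -1.    ] t 9.4 q7 0.45
(0.571, -0.2565, 0.087, -10) -> [-3.100e-01 -1.000e-02  1.658e+01] spin 0.002
```

View pics/w5.png

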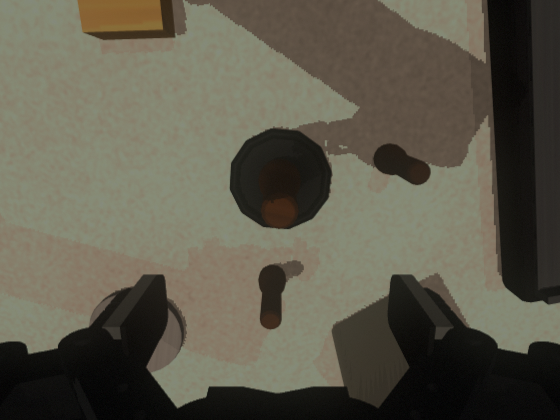

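The pestle top is at (279,210) in the dish, with the smaller pestles clear at (270,295) and (400,165).

```bash
python3 -m jog '[[-0.32,0.1,3,0],[-0.32,0.1,6,0],[-0.32,0.1,9,0],[-0.32,0.1,12,0],[-0.32,0.1,14.5,0],[-0.32,0.1,16,0],[-0.32,0.1,16.8,0],[-0.32,0.1,16.8,0],[-0.32,0.1,16.8,0]]' && python3 -m jog '[[0,0,0,0],[0,0,0,0],[0,0,0,0],[0,0,0,0],[0,0,0,0],[0,0,0,0],[0,0,0,0],[0,0,0,0],[0,0,0,0],[0,0,0,0]]' 1 90
python3 - <<'E'
from h import *
rows([(.567,.105,.3,-10)])
E
```

```text
t: 10.15
eef_pos: [0.5727, -0.2589, 0.0865]
tool_rot: [0.0, 0.766, 0.643, 0.0]
contact_force: [-0.7, -1.0, -0.4]
gripper_width: 1.0
grasp_force: 0.0
t: 10.98
eef_pos: [0.5718, -0.2599, 0.0865]
tool_rot: [0.0, 0.767, 0.642, 0.0]
contact_force: [-2.6, 0.9, 5.3]
gripper_width: 0.307
grasp_force: 88.2
pos [ 0.5718 -0.2599  0.0865] yaw -10.1 down [ 5.e-04  3.e-04 -1.e+00] t 10.98 q7 0.57
(0.567, 0.105, 0.3, -10) -> [ 35.85  -6.87 -21.34] spin -0.002
```

```bash
python3 -m jog '[[0,0,-1.5,0],[0,0,-4,0],[0,0,-8,0],[0,0,-12,0],[0,0,-16,0],[1.5,-0.3,-19.5,0],[5,-0.9,-21.3,0],[9,-1.7,-21.3,0],[13,-2.4,-21.3,0],[17,-3.2,-21.3,0],[21,-4,-21.3,0],[25,-4.7,-21.3,0],[29,-5.4,-21.3,0],[32.5,-6.1,-21.3,0],[34.8,-6.6,-21.3,0],[35.48,-6.67,-21.3,0],[35.48,-6.67,-21.3,0],[35.48,-6.67,-21.3,0],[35.48,-6.67,-21.3,0]]'
python3 - <<'E'
from h import *
snap("wrist","w6");P=np.load("w6.npz")["P"]; snap("scene","s6"); S=np.load("s6.npz")["P"];T=bot.read_camera("top");
for n,L in(("w",local(P)),("s",local(S))):
    m=(abs(L[...,1])<60)&(abs(L[...,0]-12)<40)
    for z in range(160,300,10): pc(L[m&(L[...,2]>z)&(L[...,2]<z+10)],n+str(z))
pc(local(bot.get_obs()["eef_pos"][None]),"tcp")
a=np.hstack([cv2.imread("pics/w6.png")[100:420,120:440],cv2.resize(cv2.imread("pics/s6.png")[120:280,360:520],(320,320))]);cv2.imwrite("pics/c6.png",a)
E
```

```text
t: 12.57
eef_pos: [0.5681, 0.0988, 0.2986]
tool_rot: [0.0, 0.767, 0.641, -0.0]
contact_force: [-0.1, -1.2, -3.0]
gripper_width: 0.312
grasp_force: 89.1
w160 192 [ -0.8  -8.  162.1] [  0.6   1.6 167.7] [  3.6  11.2 169. ]
w170 0
w180 0
w190 0
w200 0
w210 11 [ -8.3  -9.1 219. ] [ -6.9   4.3 219.7] [ -3.7  14.7 219.8]
w220 112 [ -9.1 -12.3 220.8] [ -7.7   2.2 225.6] [ -0.5  17.6 229.8]
w230 427 [ -8.9 -18.  230.5] [ -5.8   1.9 234.9] [  8.7  21.9 239.6]
w240 624 [ -7.8 -17.1 240.4] [ -3.8   2.  246.6] [ 14.7  21.5 249.8]
w250 1141 [ -5.8 -15.2 250.2] [-2.000e-01  2.500e+00  2.549e+02] [ 16.5  19.9 259.6]
w260 486 [ -2.1 -11.8 260.2] [  0.5   2.5 262.7] [ 11.   16.2 269.6]
w270 342 [ -1.6  -9.4 270.5] [ -0.    2.5 275.2] [  6.3  14.5 279.7]
w280 414 [ -1.5  -9.7 280.4] [1.000e-01 2.300e+00 2.853e+02] [  6.7  14.7 289.7]
w290 481 [ -1.5  -9.4 290.4] [  0.    2.5 295.3] [  6.3  14.4 299.7]
s160 138 [  0.9  -9.6 161.3] [ 11.3   3.3 168. ] [ 21.4  10.3 169.9]
s170 19 [  0.4  -7.9 170.1] [  8.5  -0.2 170.3] [ 19.    8.7 171.6]
s180 0
s190 0
s200 0
s210 5 [ -2.1  13.9 218.7] [  3.1  17.4 219.4] [ 19.6  19.6 219.9]
s220 79 [ -3.9   7.1 220.3] [ 15.7  19.3 225.1] [ 33.4  21.8 229.4]
s230 126 [ -6.2   3.5 230.3] [ 15.5  18.2 234.8] [ 33.9  22.9 239.3]
s240 130 [ -6.1   2.2 240.6] [ 15.6  16.6 245.2] [ 32.7  21.2 249.9]
s250 162 [ -4.3  -2.3 250.2] [ 14.6  14.3 254.4] [ 31.2  19.8 259.3]
s260 109 [ -0.5   1.5 260.3] [ 15.1  12.3 263.5] [ 27.8  16.1 269.4]
s270 83 [  0.9   1.7 270.4] [ 14.1  12.1 274.7] [ 26.6  15.1 279.5]
s280 81 [  1.1   2.6 280.9] [ 15.7  12.7 285. ] [ 26.4  15.  289.6]
s290 26 [  0.7   1.2 290.3] [  9.2  11.2 293.1] [ 27.   19.8 299.8]
tcp 1 [ 14.2   1.8 298.8] [ 14.2   1.8 298.8] [ 14.2   1.8 298.8]
```

View pics/c6.png

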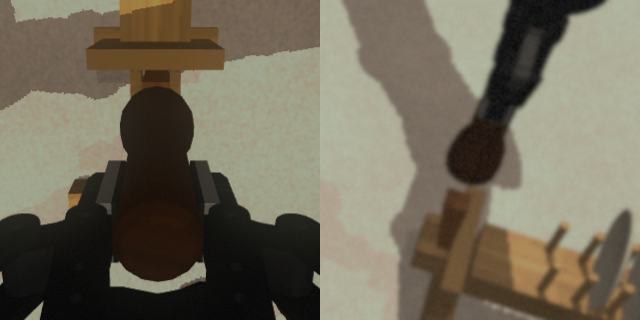

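Left half: the pestle foot is at (157,120), just over the wedge head at (157,75). Right half: the pestle hangs above the wedge, which stands in the slot.

```bash
python3 -m jog '[[0.2,0,2,0],[0.2,0,3.5,0],[0.2,0,4.5,0],[0.2,0,4.9,0],[0.2,0,5.1,0],[0.2,0,5.3,0],[0.2,0,5.5,0],[0.2,0,5.7,0],[0.2,0,5.9,0],[0.2,0,6,0],[0.2,0,6,0]]' && python3 -m jog '[[0,0,-1,0],[0,0,-2.5,0],[0,0,-2.5,0]]'
python3 - <<'E'
from h import *
snap("wrist","w7");L=local(np.load("w7.npz")["P"])
m=(abs(L[...,1])<12)&(L[...,0]>-3)&(L[...,0]<5)
pc(L[m&(L[...,2]>118)&(L[...,2]<150)],"wedge low"); pc(L[m&(L[...,2]>150)&(L[...,2]<172)],"wedge hi"); rows([])
E
```

```text
t: 13.63
eef_pos: [0.5698, 0.1026, 0.2404]
tool_rot: [0.001, 0.767, 0.642, 0.001]
contact_force: [-2.2, -1.6, 4.2]
gripper_width: 0.309
grasp_force: 90.0
t: 13.88
eef_pos: [0.5702, 0.1034, 0.2667]
tool_rot: [0.001, 0.767, 0.642, 0.002]
contact_force: [0.9, -0.5, -2.7]
gripper_width: 0.307
grasp_force: 89.3
wedge low 68 [ -1.1  -5.8 119.8] [ -0.8   2.2 124.4] [ -0.6  11.7 132.4]
wedge hi 0
pos [0.5697 0.1035 0.2654] yaw -10.08 down [ 0.0033  0.0014 -1.    ] t 13.93 q7 -0.23
```

```bash
python3 -m jog '[[0,0,1.2,0],[0,0,2.2,0],[0,0,2.5,0],[0,0,2.7,0],[0,0,2.9,0],[0,0,3.1,0],[0,0,3.3,0],[0,0,3.5,0],[0,0,3.5,0]]' && python3 -m jog '[[0,0,-1,0],[0,0,-2.5,0],[0,0,-2.5,0]]' && python3 -m jog '[[0,0,1.2,0],[0,0,2.2,0],[0,0,2.5,0],[0,0,2.7,0],[0,0,2.9,0],[0,0,3.1,0],[0,0,3.3,0],[0,0,3.5,0],[0,0,3.5,0]]' && python3 -m jog '[[0,0,-1,0],[0,0,-2.5,0],[0,0,-2.5,0]]'
python3 - <<'E'
from h import *
snap("scene","s8");L=local(np.load("s8.npz")["P"])
m=(abs(L[...,1])<14)&(L[...,0]>-3)&(L[...,0]<26)
q=L[m&(L[...,2]>118)&(L[...,2]<158)]; pc(q,"wedge"); rows([])
E
```

```text
t: 14.68
eef_pos: [0.5686, 0.1031, 0.2288]
tool_rot: [-0.0, 0.767, 0.642, 0.0]
contact_force: [-0.1, -0.8, 3.2]
gripper_width: 0.307
grasp_force: 90.1
t: 14.93
eef_pos: [0.5698, 0.1031, 0.2559]
tool_rot: [0.001, 0.767, 0.642, 0.001]
contact_force: [0.1, -0.3, -2.4]
gripper_width: 0.304
grasp_force: 89.2
t: 15.68
eef_pos: [0.5684, 0.1032, 0.2187]
tool_rot: [-0.0, 0.767, 0.642, -0.0]
contact_force: [-2.0, -0.5, 3.4]
gripper_width: 0.304
grasp_force: 90.2
t: 15.93
eef_pos: [0.57, 0.103, 0.2459]
tool_rot: [0.001, 0.767, 0.642, 0.001]
contact_force: [1.7, -0.5, -3.2]
gripper_width: 0.3
grasp_force: 89.2
wedge 146 [  0.8  -0.9 119.4] [ 11.   11.4 137. ] [ 21.   13.6 140.6]
pos [0.5695 0.1031 0.2448] yaw -10.1 down [ 2.5e-03  6.0e-04 -1.0e+00] t 15.98 q7 -0.22
```

```bash
python3 -m jog '[[0,0,1.2,0],[0,0,2.2,0],[0,0,2.5,0],[0,0,2.7,0],[0,0,2.9,0],[0,0,3.1,0],[0,0,3.3,0],[0,0,3.4,0],[0,0,3.4,0]]' && python3 -m jog '[[0,0,-1,0],[0,0,-2.5,0],[0,0,-2.5,0]]'
python3 - <<'E'
from h import *
snap("scene","s9");L=local(np.load("s9.npz")["P"])
m=(abs(L[...,1])<14)&(L[...,0]>-3)&(L[...,0]<26)
q=L[m&(L[...,2]>118)&(L[...,2]<158)]; pc(q,"wedge"); rows([])
E
```

```text
t: 16.73
eef_pos: [0.568, 0.1033, 0.21]
tool_rot: [-0.001, 0.767, 0.642, -0.001]
contact_force: [-4.6, -0.4, 7.9]
gripper_width: 0.302
grasp_force: 90.8
t: 16.98
eef_pos: [0.5701, 0.103, 0.2368]
tool_rot: [0.001, 0.767, 0.642, 0.002]
contact_force: [0.6, -0.9, -3.0]
gripper_width: 0.303
grasp_force: 89.2
wedge 106 [  0.7   0.2 119.1] [ 11.3   9.9 129.5] [ 21.   13.2 132. ]
pos [0.5695 0.1031 0.2356] yaw -10.1 down [ 2.5e-03  5.0e-04 -1.0e+00] t 17.03 q7 -0.21
```

```bash
python3 -m jog '[[0,0,1.2,0],[0,0,2.2,0],[0,0,2.5,0],[0,0,2.7,0],[0,0,2.8,0],[0,0,2.9,0],[0,0,3,0],[0,0,3,0]]' && python3 -m jog '[[0,0,0.1,0],[0,0,0.2,0],[0,0,0.3,0],[0,0,0.3,0]]'; python3 -m jog '[[0,0,-1,0],[0,0,-2.5,0],[0,0,-2.5,0]]';python3 - <<'E'
from h import *
snap("scene","s10");L=local(np.load("s10.npz")["P"])
m=(abs(L[...,1])<14)&(L[...,0]>-3)&(L[...,0]<26)
q=L[m&(L[...,2]>118)&(L[...,2]<158)]; pc(q,"wedge"); rows([])
E
```

```text
t: 17.7
eef_pos: [0.5688, 0.1035, 0.2078]
tool_rot: [-0.001, 0.767, 0.642, 0.001]
contact_force: [-11.8, 0.4, 36.0]
gripper_width: 0.305
grasp_force: 94.6
t: 18.03
eef_pos: [0.5694, 0.1036, 0.207]
tool_rot: [-0.002, 0.767, 0.642, 0.002]
contact_force: [-16.0, -1.3, 53.8]
gripper_width: 0.305
grasp_force: 97.2
t: 18.28
eef_pos: [0.5693, 0.1031, 0.2274]
tool_rot: [0.0, 0.767, 0.642, 0.001]
contact_force: [0.3, 0.0, -3.5]
gripper_width: 0.305
grasp_force: 89.8
wedge 73 [  1.1   3.  119.5] [ 12.1  10.8 126.8] [ 21.3  13.1 130.3]
pos [0.5687 0.1032 0.2262] yaw -10.08 down [ 5.e-04  1.e-04 -1.e+00] t 18.33 q7 -0.21
```

```bash
python3 -m jog '[[0,0,-3,0],[0,0,-6,0],[-3.5,0.7,-7.5,0],[-7,1.3,-7.5,0],[-10,2,-7.5,0],[-12,2.3,-7.5,0],[-12,2.3,-7.5,0]]'
python3 - <<'E'
from h import *
snap("wrist","w11");P=np.load("w11.npz")["P"];L=local(P)
m=(abs(L[...,1]-.5)>13.5)&(abs(L[...,1]-.5)<22)&(L[...,0]>-3)&(L[...,0]<60)
pc(L[m&(L[...,2]>102)&(L[...,2]<108)],"tenon top")
q=L[m&(L[...,2]>80)&(L[...,2]<108)]; print("tenon end",np.sort(q[:,0])[-20::4])
m=(abs(L[...,1])<25)&(L[...,0]>-40)&(L[...,0]<60); pc(L[m&(L[...,2]>120)&(L[...,2]<140)&(L[...,0]>-3)],"wedge head")
m=(abs(L[...,1])<60); pc(L[m&(L[...,2]>111)&(L[...,2]<119)&(L[...,0]<2)&(L[...,0]>-25)],"panel")
D=np.load("w4.npz")["P"];L=local(D);m=(abs(L[...,1]-.5)>13.5)&(abs(L[...,1]-.5)<22)&(L[...,0]>-3)&(L[...,0]<60)
pc(L[m&(L[...,2]>102)&(L[...,2]<108)],"w4 tenon top");m=(abs(L[...,1])<60); pc(L[m&(L[...,2]>111)&(L[...,2]<119)&(L[...,0]<2)&(L[...,0]>-25)],"w4 panel")
rows([(.5718,-.2599,.0865,-10.1)])
E
```

```text
t: 18.92
eef_pos: [0.5688, -0.0254, 0.3001]
tool_rot: [0.001, 0.769, 0.639, -0.002]
contact_force: [0.3, -1.5, -3.3]
gripper_width: 0.304
grasp_force: 89.9
tenon top 938 [ -0.3 -21.  103.2] [ 15.3 -13.  104.8] [ 32.3  22.  106.3]
tenon end [33.43540988 33.44351985 33.47984347 33.48546734 33.52564861]
wedge head 819 [ -0.2  -5.2 125.2] [ 10.    4.1 126.6] [ 20.3  13.8 128.1]
panel 2366 [-11.2 -56.  112.6] [ -6.   -1.9 114.7] [ -0.6  56.2 116.3]
w4 tenon top 542 [  1.7 -21.2 103.5] [ 14.  -13.4 104.7] [ 26.7  21.9 106. ]
w4 panel 3115 [-18.5 -55.7 113. ] [-9.900e+00 -1.000e-01  1.147e+02] [ -1.3  56.3 116.1]
pos [ 0.5691 -0.0222  0.2999] yaw -10.4 down [-0.0024 -0.0013 -1.    ] t 18.97 q7 -0.04
(0.5718, -0.2599, 0.0865, -10.1) -> [-23.3    4.6   21.37] spin -0.005
```

View pics/w11.png

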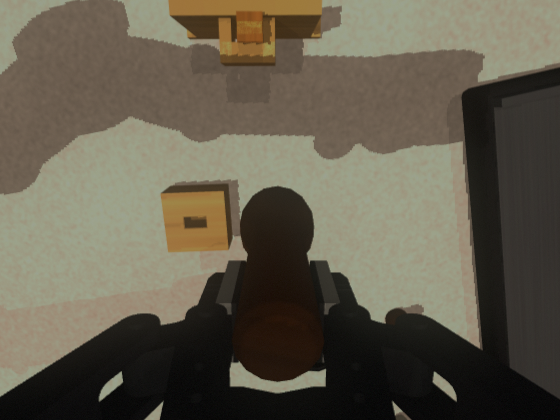

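The wedge is home at (250,28), and the tenon end (240,60) now reaches about 33.5 mm, so it was drawn about 6 mm and is tight. Returning the pestle.

```bash
python3 -m jog '[[-4,0.8,0,0],[-8,1.6,0,0],[-12,2.4,0,0],[-16,3.2,0,0],[-20,4,2,0],[-22.5,4.5,5,0],[-23.3,4.6,8.5,0],[-23.3,4.6,12,0],[-23.3,4.6,15,0],[-23.3,4.6,15,0],[-23.3,4.6,15,0],[-23.3,4.6,15,0]]'
python3 - <<'E'
from h import *
rows([(.5718,-.2595,.0875,-10.1)])
snap("wrist","w12");P=np.load("w12.npz")["P"]
d=np.hypot(P[...,0]-.572,P[...,1]+.257)
for z in range(70,200,15):
    q=P[(d<.06)&(P[...,2]*1000>z)&(P[...,2]*1000<z+15)]; pc(local(q,-100,(.572,-.2575)),z)
E
```

```text
t: 19.97
eef_pos: [0.5758, -0.2561, 0.1526]
tool_rot: [0.001, 0.766, 0.643, 0.0]
contact_force: [0.2, -0.8, -2.4]
gripper_width: 0.308
grasp_force: 89.9
pos [ 0.5758 -0.2561  0.1526] yaw -10.03 down [ 1.1e-03 -6.0e-04 -1.0e+00] t 19.97 q7 0.52
(0.5718, -0.2595, 0.0875, -10.1) -> [-0.4  -0.34  6.51] spin 0.001
70 156 [-25.9 -14.1  73.8] [-24.2   3.6  81. ] [-13.7  20.8  84.8]
85 683 [-25.4 -15.9  85.5] [-22.1   3.7  92.6] [-6.5 23.6 99.5]
100 1567 [-23.5 -14.  100.8] [-17.4   3.7 107.7] [-1.000e-01  2.200e+01  1.146e+02]
115 595 [-18.4  -9.  115.2] [-16.4   4.2 120.7] [ -7.4  17.1 129.7]
130 592 [-18.3  -7.9 130.7] [-16.7   4.  138.2] [-10.3  16.1 144.5]
145 954 [-18.2 -13.1 145.6] [-15.7   4.4 154.7] [ -9.4  22.4 159.7]
160 2297 [-18.1 -20.6 160.6] [-12.8   4.2 168.1] [ -8.3  29.5 174.6]
175 3035 [-18.2 -19.5 175.6] [-12.9   4.2 182.9] [ -6.6  28.2 189.9]
190 11380 [-17.5 -32.4 190.9] [-11.2   4.5 201.1] [  4.4  41.  204.5]
```

```bash
python3 -m jog '[[-0.4,-0.35,2,0],[-0.4,-0.35,3.5,0],[-0.4,-0.35,4.8,0],[-0.4,-0.35,5.7,0],[-0.4,-0.35,6.1,0],[-0.4,-0.35,6.4,0],[-0.4,-0.35,6.5,0],[-0.4,-0.35,6.5,0],[-0.4,-0.35,6.5,0]]'
```

```text
t: 20.77
eef_pos: [0.571, -0.26, 0.0873]
tool_rot: [0.0, 0.767, 0.642, 0.0]
contact_force: [0.2, -0.3, -3.5]
gripper_width: 0.305
grasp_force: 90.1
```

```bash
python3 -m jog '[[0,0,0.05,0],[0,0,0.1,0],[0,0,0.15,0],[0,0,0.15,0]]'
```

```text
t: 21.1
eef_pos: [0.571, -0.2601, 0.0865]
tool_rot: [0.0, 0.767, 0.642, 0.001]
contact_force: [-2.9, 0.9, 6.2]
gripper_width: 0.308
grasp_force: 91.1
```

Contact with the dish floor; release and lift.

```bash
python3 -m jog '[[0,0,0,0],[0,0,0,0],[0,0,0,0],[0,0,0,0],[0,0,0,0],[0,0,0,0],[0,0,0,0],[0,0,0,0]]' -1 && python3 -m jog '[[0,0,-1.5,0],[0,0,-4,0],[0,0,-8,0],[0,0,-12,0],[0,0,-16,0],[0,0,-18,0],[0,0,-18,0],[0,0,-18,0]]'
python3 - <<'E'
from h import *
snap("scene","s13");P=np.load("s13.npz")["P"]; snap("wrist","w13");W=np.load("w13.npz")["P"]
for Q in(P,W):
    d=np.hypot(Q[...,0]-.572,Q[...,1]+.257)
    q=Q[(d<.05)&(Q[...,2]>.131)&(Q[...,2]<.142)]; pc(q*1000,"pestle top")
E
```

```text
t: 21.77
eef_pos: [0.5705, -0.2598, 0.0851]
tool_rot: [-0.0, 0.767, 0.642, -0.0]
contact_force: [0.6, -0.2, -0.0]
gripper_width: 0.999
grasp_force: 0.0
t: 22.43
eef_pos: [0.5711, -0.26, 0.2664]
tool_rot: [0.001, 0.766, 0.642, 0.001]
contact_force: [-0.5, -0.4, -2.1]
gripper_width: 0.998
grasp_force: 0.0
pestle top 141 [ 559.9 -268.4  131.4] [ 572.9 -256.6  135.8] [ 583.6 -245.6  138.5]
pestle top 998 [ 560.1 -268.7  131.7] [ 571.9 -256.7  135.3] [ 583.4 -245.8  136.9]
```

View pics/s13.png

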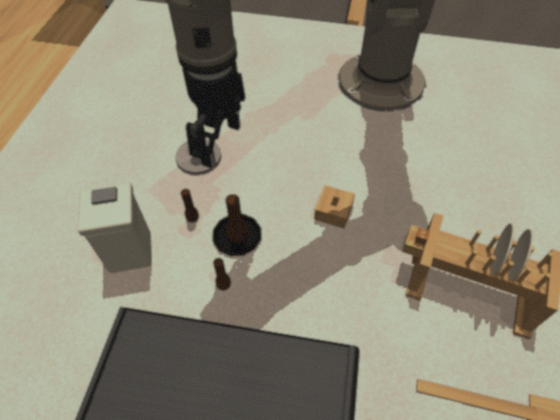

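The pestle stands upright in its dish at (237,220). The wedge is driven home at (423,237), and the press and canister have not moved.

```bash
python3 -c "
from station import bot
print(bot.hand_in())"
```

```text
the job is handed in; nothing more can be done
None
```

The job is handed in at about 22 s: the pestle tapped the wedge home, drawing the rail about 6 mm to fully tight; the pestle is upright in its dish, and the press and canister are undisturbed.

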